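Unlock the slicer disc and bring its tab to the top

TASK

Get the disc slicer ready for its disc to be lifted off for washing: draw the lock pin up out of its bore and hang it upright by its handle in the side notch of the pin rest, pushed fully in. Then turn the steel disc by its rim until the black tab on the rim, hidden underneath at the start, points straight up, and leave it there. Do not disturb the other things on the table.

Things in the scene. Friction and masses are not known exactly. Their poses are not given: they have to be found in the camera images.
- slicer: Fixed disc slicer, origin under its axle on the table, x, y, z (up) its axes. White base x -85..85, y -68..98 mm, 12 mm thick; white upright at y -62..-38 mm, x +-28, up to 148 mm; at x 28, y 60 a grey block 40 x 34 mm, 75 mm high, with the pin's bore.
- axle (a point): Centre of the upright steel disc, 120 mm above the table; axes as the slicer. The level axle lies along y; disc 180 mm across, 12 mm thick, flat faces, rim top at 210 mm: it can be pinched across its thickness at the top, fingers closing along y. A grey hub 28 mm across runs out to y +72 mm, with a stop arm (y 48..72 mm, 36 mm long) that turns with the disc and sweeps past the bore.
- disc (a joint): Disc angle, rad: how far the tab is from straight up; grows as the rim's top moves to the slicer's +x (0 or 2 pi: up; pi: down). Starts at 1.7 to 4.6. Turns freely either way; slight bearing friction (0.02 N m) keeps it where it is left. While the pin is in the bore the stop arm strikes it and the tab cannot come within about 0.4 rad of the top.
- tab (a point): Middle of the one black tab on the disc's rim, 94 mm from the axle; 18 mm along the rim, 12 mm wide like the disc, standing 11 mm out of the rim. Its z axis points outwards from the axle.
- pin_handle (a point): Centre of the lock pin's round black handle, 22 mm across, 50 mm tall; z is the pin's axis, up. Below it a steel shank 10 mm across, 145 mm long (foot 170 mm below this point). Loose, about 120 g. Starts upright in the bore, this point 200 mm above the table and 54 mm from the disc's face: grasp it with the fingers closing along the slicer's x.
- pin: The loose lock pin of pin_handle; origin at the foot of its shank, z along it, up.
- bore (a point): Centre of the mouth of the pin's vertical bore, on top of the grey block, 75 mm above the table, at x 28, y 60 mm on the slicer. 12 mm across, 45 mm deep: the pin is free of it when lifted by more than 45 mm. The hub and stop arm stand close by on its -x side, so a drawn pin is best moved off towards +y first.
- rest: Fixed pin rest beside the slicer on its +y side, origin on the table under the notch's seat. Base x -40..60, y +-35 mm, 12 mm thick; a post at x 31..45, y +-15 mm carries a level grey shelf, x -30..44, y +-30 mm, 165 to 175 mm above the table, with the notch in its -x edge, which faces roughly towards the slicer.
- notch (a point): The notch's seat: axis of a pin pushed fully in, at the shelf's top, 175 mm high; axes as the rest. The notch is a slot 15 mm wide through the shelf, open at x -30 mm, closed end at x +7.5 mm: the pin's shank slides in towards +x and the pin hangs with its handle's underside on the shelf, handle centre then 25 mm above this point.
- tumbler: Bystander: red plastic tumbler standing upside down, 80 mm across, 110 mm tall, in front (+x side) of the slicer. Origin at its underside.
- press: Bystander: glass coffee press with black lid, about 95 mm across, 205 mm tall. Origin at its underside.
- glue: Bystander: white glue bottle, 52 mm across, 150 mm tall. Origin at its underside.
- notebook: Bystander: spiral notebook lying flat, 200 x 140 x 14 mm. Origin at its underside.
- peeler: Bystander: vegetable peeler with a thick orange handle lying flat, 165 x 50 x 24 mm, on the robot's side of the slicer. Origin at its underside.
- bowl: Bystander: white bowl, 140 mm across, 60 mm tall. Origin at its underside.
- spoon: Bystander: wooden spoon lying flat. Origin at its underside.
Things that resemble listed ones, but are neither listed nor needed, are in the scene too. Leave any orange or pink look-alike of the rest alone.

How it is judged:
On the way, in this order (a step that is already met when the one before it is completed fails the run):
1. the pin is drawn clear of its bore (z of pin_handle in the frame of bore above 0.172 m), for 0.05 s.
2. the pin hangs upright by its handle, fully in the notch (horizontal distance between pin_handle and notch below 0.009 m and z of pin_handle in the frame of notch between 0.019 and 0.031 m and angle between pin_handle's own z axis and vertical below 0.15 rad), for 0.2 s.
3. the tab points straight up (angle between tab's own z axis and vertical below 0.17 rad), for 0.2 s.
At the end, for the whole second after the job is handed in: The pin hangs upright in the notch (its axis within 9 mm of the seat and 0.15 rad of vertical, handle resting on the shelf within 6 mm), at rest, and the tab points straight up within 0.17 rad with the disc at rest (all of step 2 and angle between tab's own z axis and vertical below 0.17 rad and velocity of joint disc between -0.1 and 0.1 rad/s and linear speed of pin below 0.02 m/s); the robot touches nothing.
It fails at once if a bystander is moved by more than 40 mm or knocked over (distance of any of tumbler, press, glue, notebook, peeler, bowl, spoon from where it was at the start of the episode above 0.04 m or angle between any of tumbler, press, glue, notebook, peeler, bowl, spoon's own z axis and vertical above 0.5 rad).
It also fails if it takes over 72 s, if anything falls off the work surface, if the arm or the gripper's body presses on something with over 40 N, if the wrist force passes 120 N, or if a joint passes its speed limit or range.

ROBOT

A 6-joint arm with a two-finger parallel gripper is mounted at the origin on the work surface. World frame = base frame: x ahead of the robot, y to its left, z up, the work surface at z = 0. Lengths are in m, angles in rad, forces in N, time in s.
With the tool pointing down it reaches from about 0.25 to 0.725 m from the base axis. Payload 4 kg.
Tool frame: the origin (TCP) lies midway between the tips of the shut fingers; the grasp point (between the pads) lies 19 mm behind it; z points along the fingers, y is the line along which they close (so a half turn about z gives the same grasp; the last joint's range is limited). The gripper opens to 85 mm and grips with 20 to 120 N. Pads are 22 mm wide; open, the fingers measure 114 mm over their backs; the gripper's body (76 mm by 85 mm) begins 54 mm behind the grasp point. The pads swing forward as they close: fully open they stand 13 mm farther back than shut.
Start: joints at [1.131, 0.241, 0.005, 1.335, 0, 1.571], TCP at [0.213, 0.452, 0.205] pointing down, gripper open.
Joint ranges: [-2.72, 2.72], [-1.05, 1.87], [-1.09, 1.28], [-1.99, 2.15], [-1.42, 1.44], [-3.14, 3.14]. Speed limits (rad/s): [2.79, 2.79, 3.14, 3.14, 3.14, 3.14].

INTERFACE

Orientations are given as a unit quaternion [x, y, z, w].
In Python, from workcell import monitor, vision, job gives the robot as it stands.
- The arm moves only by the tool move_arm, never from a script. Its argument "moves" is a list that holds one entry, the list of rows, each a list of 5 numbers: the shift along the world's x, y, z in m, then the turn about the world's z in degrees, then the opening in per cent of the stroke, from 0 (shut) to 100 (fully open). In form: [[[x, y, z, turn, gripper], ...]]. A call has 1 to 5 rows; each row is the pose to reach, as a shift and turn from the pose commanded when the call began; what a row does not reach only later rows make up. A row lasts 1/8 s, in which the tool goes at most 62.5 mm and 10.7 degrees, less where a joint would pass 70% of its speed; a pose out of reach is approached as far as the arm can. A call with a gripper value outside its range is refused whole. The fingers move at their own pace and stop on an object; the grip force is fixed at half the most. Time passes only in rows, so rows that repeat a pose let the fingers close. It gives the time, the measured TCP pose, the force, the opening and the grip force at its end, in the units of the state.
- monitor.get_obs(): the state, without advancing time (a new reading comes with each control period).
- vision.camera(name): name is "side" or "top"; returns a dict with "color" (400x640x3 uint8, red, green, blue), "camera_matrix" (3x3 intrinsics, pixels), "eye" and "attitude" of the camera in the world. Camera axes: x right, y up, looking along -z (the intrinsics and any distortion apply to the point x, -y, -z); pixel columns grow to the right and rows downward; lengths in m; the calibration is good to about 2 mm. A picture is of the moment at which its call begins. There is no depth.
- job.job_done(): hands the job in; it is judged then, once.
The state is a dict: "clock": time; "joint_pos": joint angles; "joint_vel": joint speeds; "tau": joint torques, N m; "eef_pos": TCP position; "tool_rot": TCP orientation; "ft_force": force on the tool from outside, world axes, zero at the start; "ft_torque": the same for the moment, N m; "grip_width": finger opening in m; "grasp_force": force on a finger pad.
Only numpy, scipy, OpenCV 4.12 (cv2) and the standard library are available. Lean on these libraries where they do the work, as an engineer would, in place of code of your own. Each camera call takes 0.05 s, during which the arm holds its last target. There are 200 camera calls.

## Working session

There is one attempt and no reset: what is moved stays moved. The work goes in short steps, Python scripts to look and compute and a tool call to move; the robot and the scene stay as the last step left them, time stands still between calls to the robot, and variables do not carry over. Pictures are saved under pics/ and viewed, at most 10 in all, crops included, and the job is handed in when it is done.

Besides the shell and the picture viewer there is one more tool, called after "Request:" as a command line: name --argument value ..., lists and objects as JSON in quotes. move_arm: Moves the arm, as the interface text tells. Its arguments: {"type":"object","properties":{"moves":{"type":"array","items":{"type":"array","items":{"type":"array","items":{"type":"number"}}}}},"required":["moves"]}

```bash
mkdir -p pics; cat > h.py <<'E'
import numpy as np, cv2
from scipy.spatial.transform import Rotation as R
from workcell import monitor, vision, job
def cam(n):
    c=vision.camera(n); return c
def save(c,f,box=None,s=1):
    im=c["color"][:,:,::-1]
    if box: im=im[box[1]:box[3],box[0]:box[2]]
    cv2.imwrite("pics/"+f,cv2.resize(im,None,fx=s,fy=s,interpolation=cv2.INTER_CUBIC))
def rot(c):
    a=np.array(c["attitude"],float)
    return a if a.shape==(3,3) else R.from_quat(a).as_matrix()
def ray(c,u,v):
    K=np.array(c["camera_matrix"]); d=c.get("distortion",c.get("dist_coeffs"))
    p=cv2.undistortPoints(np.array([[[u,v]]],float),K,None if d is None else np.array(d))[0,0]
    r=rot(c)@np.array([p[0],-p[1],-1.]); return np.array(c["eye"],float),r/np.linalg.norm(r)
def plane(c,u,v,z):
    e,r=ray(c,u,v); return e+r*(z-e[2])/r[2]
def tri(c1,p1,c2,p2):
    e1,r1=ray(c1,*p1); e2,r2=ray(c2,*p2)
    t=np.linalg.lstsq(np.c_[r1,-r2],e2-e1,rcond=None)[0]
    a,b=e1+r1*t[0],e2+r2*t[1]; return (a+b)/2,np.linalg.norm(a-b)
def proj(c,P):
    K=np.array(c["camera_matrix"]); d=c.get("distortion",c.get("dist_coeffs"))
    q=rot(c).T@(np.array(P,float)-np.array(c["eye"])); q=np.array([q[0],-q[1],-q[2]])
    return cv2.projectPoints(q[None],np.zeros(3),np.zeros(3),K,None if d is None else np.array(d))[0].ravel()
E
python3 - <<'E'
from h import *
import pickle
for n in("side","top"):
    c=cam(n); save(c,n+"0.png"); pickle.dump(c,open(n+"0.pkl","wb")); print({k:v for k,v in c.items() if k!="color"})
print(monitor.get_obs())
E
```

```text
{'camera_matrix': array([[379.14290795,   0.        , 323.17691961],
       [  0.        , 379.14290795, 200.37532675],
       [  0.        ,   0.        ,   1.        ]]), 'eye': array([ 1.15729513, -0.77338483,  0.99951188]), 'attitude': array([0.38894485, 0.14452521, 0.32185811, 0.85102393])}
{'camera_matrix': array([[470.84071051,   0.        , 315.43082159],
       [  0.        , 470.84071051, 197.98733534],
       [  0.        ,   0.        ,   1.        ]]), 'eye': array([ 0.13687416, -0.0226772 ,  1.65431945]), 'attitude': array([ 0.08733988, -0.08001245, -0.68700633,  0.71693239])}
{'clock': 0.1, 'joint_pos': array([ 1.13103421e+00,  2.41357665e-01,  3.89775646e-03,  1.33522857e+00,
       -8.33841690e-06,  1.57078023e+00]), 'joint_vel': array([ 0.00058976, -0.00190467,  0.00174905,  0.00208109,  0.00131397,
       -0.00093866]), 'tau': array([ 6.68187640e-04, -3.73137796e+01,  2.53010541e+01,  1.08480966e-02,
        1.04038286e-04,  1.67915891e-05]), 'eef_pos': array([0.21260588, 0.45187541, 0.20450685]), 'tool_rot': array([ 2.18105590e-01,  9.75924719e-01, -9.24204244e-04, -2.02290338e-04]), 'ft_force': array([-0.20112289,  0.43304402,  0.20446012]), 'ft_torque': array([-0.00559607,  0.00659423,  0.01449075]), 'grasp_force': 0.0, 'grip_width': 0.08538467415204289}
```

View pics/side0.png

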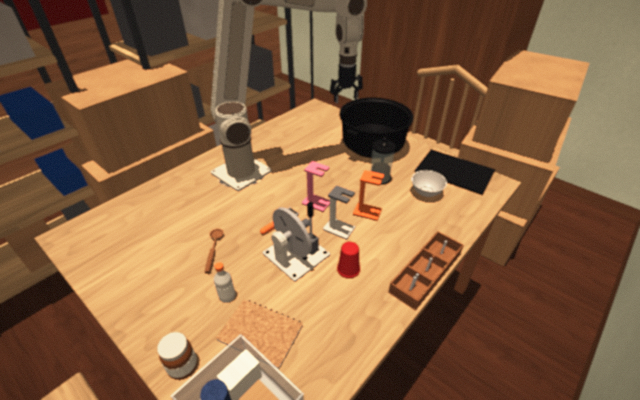

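View pics/top0.png

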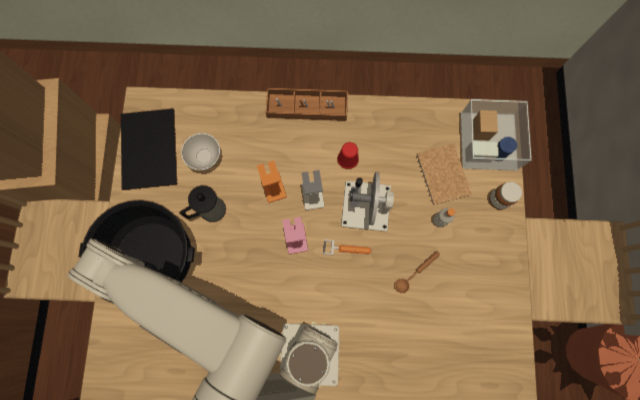

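The side view shows the slicer at about (295,245), the black pin handle at (310,209), and three rests: pink (316,180), grey (340,205) and orange (370,190). In the top view the slicer is at (368,205), the handle at (359,183), and the rests are grey (313,188), orange (271,182) and pink (294,235). The grey one with a white base fits the description. I'll confirm that in an enlarged crop of both views.

```bash
python3 - <<'E'
import pickle,cv2,numpy as np
s=pickle.load(open("side0.pkl","rb"))["color"][170:290,250:390]; t=pickle.load(open("top0.pkl","rb"))["color"][140:240,290:410]
s=cv2.resize(s,None,fx=5,fy=5,interpolation=cv2.INTER_CUBIC)[:,:,::-1]
t=cv2.resize(t,None,fx=6,fy=6,interpolation=cv2.INTER_CUBIC)[:,:,::-1]
cv2.imwrite("pics/s1.png",s);cv2.imwrite("pics/t1.png",t)
E
```

```text
(no output)
```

View pics/s1.png

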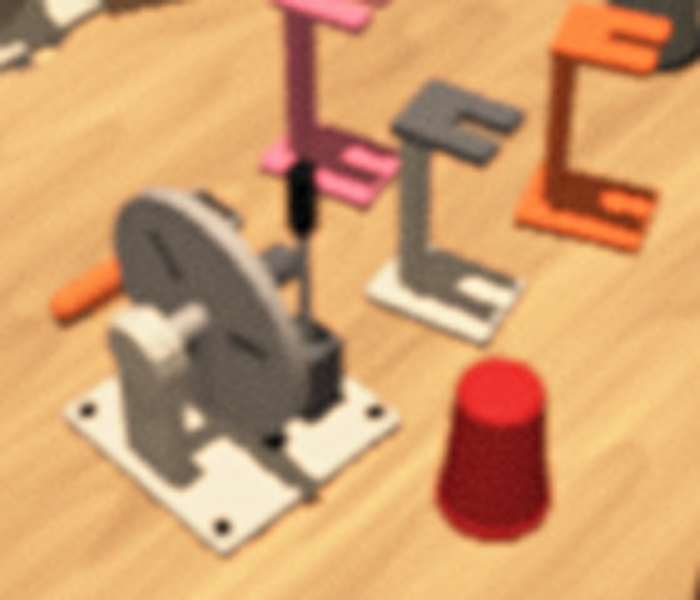

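View pics/t1.png

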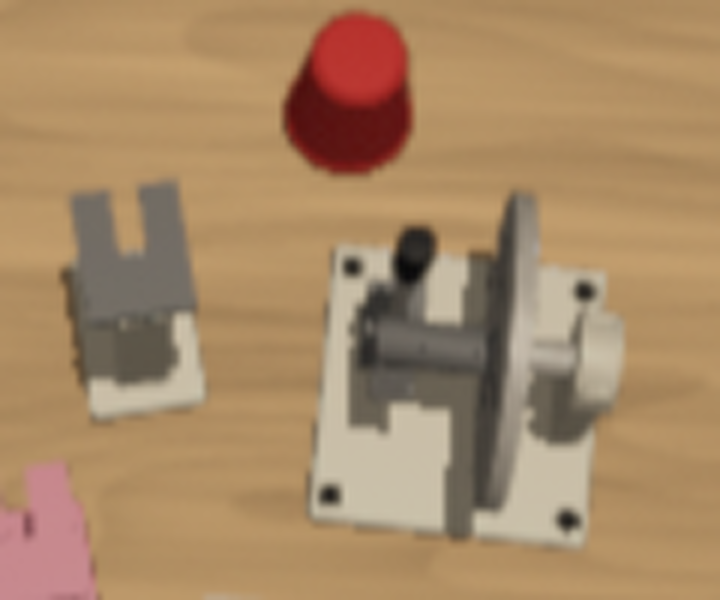

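Confirmed. The grey shelf on the white base is in top crop at (130,250) and in side crop at (455,120). Its notch opens towards world +x (up in the top view). The slicer's pin side faces this rest, and the tab shows at side crop (270,438). Next I'll measure.

```bash
cat > m.py <<'E'
from h import *
import pickle
s=pickle.load(open("side0.pkl","rb"));t=pickle.load(open("top0.pkl","rb"))
def T(u,v): return ((u+.5)/6-.5+290,(v+.5)/6-.5+140)
def S(u,v): return ((u+.5)/5-.5+250,(v+.5)/5-.5+170)
E
python3 - <<'E'
from m import *
np.set_printoptions(precision=4,suppress=True)
print("screws",*[plane(t,*T(*p),.012)[:2] for p in[(352,266),(585,290),(568,519),(330,494)]])
print("base TL,TR,BR,BL",*[plane(t,*T(*p),.012)[:2] for p in[(335,245),(607,270),(583,547),(312,518)]])
print("side screws",*[plane(s,*S(*p),.012)[:2] for p in[(88,410),(222,527),(375,412)]])
def blob(c,box,mask):
    x0,y0,x1,y1=box; m=mask(c["color"][y0:y1,x0:x1].astype(int)).astype(np.uint8)
    n,l,st,ce=cv2.connectedComponentsWithStats(m)
    k=1+np.argmax(st[1:,4]); ys,xs=np.nonzero(l==k); return np.c_[xs+x0,ys+y0],st[k],ce[k]+[x0,y0]
dark=lambda im: im.max(2)<48
for nm,c,b in(("top",t,(350,174,366,192)),("side",s,(305,198,316,220))):
    P,st,ce=blob(c,b,dark); print(nm,len(P),ce,P.min(0),P.max(0)); 
# handle ends: top & bottom in each view (from crop)
pt=blob(t,(350,174,366,192),dark)[2]; ps=blob(s,(305,198,316,220),dark)[2]
print("handle tri",tri(t,pt,s,ps))
# shelf: front & back corners in both
for nm,a,b in(("fl",(72,196),(523,118)),("fr",(178,182),(487,163)),("br",(197,305),(395,128)),("bl",(90,318),(432,80))):
    print(nm,tri(t,T(*a),s,S(*b)),plane(t,*T(*a),.175)[:2],plane(s,*S(*b),.175)[:2])
print("slot",*[plane(t,*T(*p),.175)[:2] for p in[(110,190),(138,187),(117,257),(147,252)]])
print("tab",ray(s,*S(270,438)))
print("tumbler top",plane(t,*T(360,57),.11),tri(t,T(360,57),s,S(501,393)))
E
```

```text
screws [ 0.5908 -0.1131] [ 0.5817 -0.2533] [ 0.4416 -0.2443] [ 0.4507 -0.1038]
base TL,TR,BR,BL [ 0.6034 -0.1025] [ 0.5947 -0.2664] [ 0.4253 -0.2533] [ 0.4359 -0.0936]
side screws [ 0.4431 -0.2457] [ 0.5824 -0.2559] [ 0.5919 -0.1163]
top 29 [357.9655 182.6897] [356 179] [360 186]
side 50 [309.68 208.94] [308 203] [312 216]
handle tri (array([ 0.5448, -0.1346,  0.196 ]), np.float64(0.0015371011159694197))
fl (array([0.5812, 0.0497, 0.1657]), np.float64(0.0013257451901386784)) [0.5789 0.0497] [0.5873 0.0399]
fr (array([ 0.5924, -0.0069,  0.1677]), np.float64(0.002330475095595744)) [ 0.5893 -0.0078] [ 0.598  -0.0126]
br (array([ 0.523 , -0.0201,  0.1677]), np.float64(0.0022397068607286105)) [ 0.5203 -0.021 ] [ 0.5292 -0.0258]
bl (array([0.5113, 0.0361, 0.17  ]), np.float64(0.0017251317080416216)) [0.5107 0.0365] [0.5147 0.0305]
slot [0.5832 0.0291] [0.5855 0.0139] [0.5454 0.0235] [0.5489 0.0074]
tab (array([ 1.1573, -0.7734,  0.9995]), array([-0.4641,  0.4557, -0.7596]))
tumbler top [ 0.6887 -0.1089  0.11  ] (array([ 0.6919, -0.1098,  0.1002]), np.float64(0.0009936580761685397))
```

The slicer's x axis is at −3.7°, with its origin near (0.516,−0.195), so the handle is near (0.547,−0.136). It triangulates to z 0.196 against 0.200 given. The notch seat is near (0.555,0.016), opening towards heading about +10°, and the shelf width and slot length match the sizes given. I'll raise the arm and go to the handle.

Request:
move_arm --moves '[[[0, 0, 0.06, 0, 100], [0.01, -0.02, 0.12, -10, 100], [0.04, -0.07, 0.13, -20, 100], [0.07, -0.12, 0.13, -30, 100], [0.1, -0.17, 0.13, -40, 100]]]'

```text
clock: 0.72
eef_pos: [0.3134, 0.2809, 0.3352]
tool_rot: [0.541, 0.841, 0.0, 0.0]
ft_force: [0.6, 0.7, -0.1]
grip_width: 0.0853
grasp_force: 0.0
```

Request:
move_arm --moves '[[[0.03, -0.05, 0, -8, 100], [0.06, -0.1, 0, -16, 100], [0.09, -0.15, 0, -24, 100], [0.12, -0.2, 0, -25, 100], [0.15, -0.25, 0, -25, 100]]]'

```text
clock: 1.35
eef_pos: [0.4634, 0.0306, 0.335]
tool_rot: [0.708, 0.706, -0.0, -0.0]
ft_force: [0.1, 1.1, 0.8]
grip_width: 0.0851
grasp_force: 0.0
```

Request:
move_arm --moves '[[[0.03, -0.055, 0, 0, 100], [0.056, -0.11, 0, 0, 100], [0.083, -0.167, 0, 0, 100], [0.083, -0.167, -0.04, 0, 100], [0.083, -0.167, -0.04, 0, 100]]]'

```text
clock: 1.98
eef_pos: [0.5432, -0.1347, 0.2906]
tool_rot: [0.709, 0.705, -0.003, -0.005]
ft_force: [0.1, 0.0, 0.2]
grip_width: 0.0853
grasp_force: 0.0
```

```bash
python3 - <<'E'
from m import *
print(monitor.get_obs()["eef_pos"])
c=cam("side");a=c["color"][160:270,260:360]
d=cam("top");b=d["color"][130:240,320:420]
im=np.hstack([cv2.resize(x,None,fx=4,fy=4,interpolation=cv2.INTER_CUBIC) for x in(a,b)])
cv2.imwrite("pics/p2.png",im[:,:,::-1])
# where handle centre estimate and TCP project
for n,P in(("handle",(.547,-.136,.2)),("tcp",monitor.get_obs()["eef_pos"])): print(n,(proj(c,P)-[260,160])*4,(proj(d,P)-[320,130])*4+[400,0])
E
```

```text
[ 0.54321801 -0.13474597  0.29055909]
handle [200.40856158 193.95206595] [554.8507941  207.46338537]
tcp [198.29511922  96.54824594] [563.04425895 175.07256647]
```

View pics/p2.png

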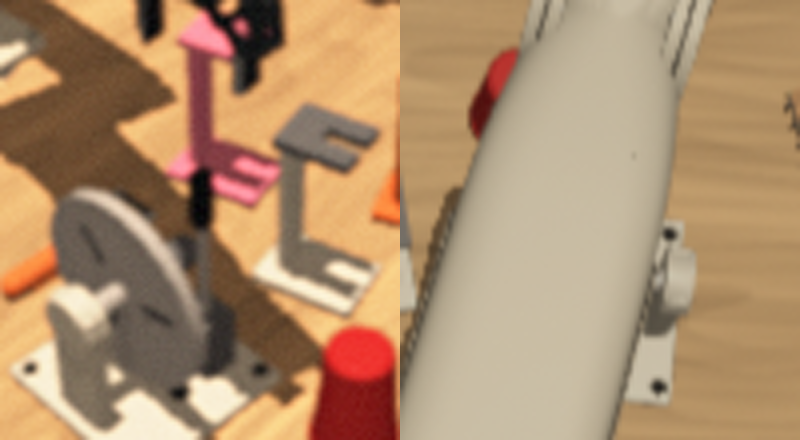

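The side crop shows the handle at (201,198), within about 1 px of the projected estimate (200,194), with the fingers straddling it above. In the top view the arm hides the handle. Descending.

Request:
move_arm --moves '[[[0, 0, -0.03, 0, 100], [0, 0, -0.06, 0, 100], [0, 0, -0.085, 0, 100], [0, 0, -0.104, 0, 100], [0, 0, -0.104, 0, 100]]]'

```text
clock: 2.7
eef_pos: [0.5461, -0.1336, 0.1924]
tool_rot: [0.708, 0.706, 0.0, 0.0]
ft_force: [0.3, 0.9, 0.7]
grip_width: 0.0852
grasp_force: 0.0
```

```bash
python3 - <<'E'
from m import *
c=cam("side");o=monitor.get_obs();print(o["eef_pos"],o["ft_force"],o["tool_rot"])
a=c["color"][160:270,260:390]
cv2.imwrite("pics/p3.png",cv2.resize(a,None,fx=5,fy=5,interpolation=cv2.INTER_CUBIC)[:,:,::-1])
P=o["eef_pos"]
for d in((0,0,0),(.0425,0,.013),(-.0425,0,.013)): print((proj(c,P+d)-[260,160])*5)
E
```

```text
[ 0.54671228 -0.13388259  0.1933043 ] [ 0.84382247 -0.21295001  0.74214331] [7.07789284e-01 7.06422503e-01 6.69700137e-04 1.06162949e-03]
[252.65205718 248.4170581 ]
[303.03730976 263.72684285]
[203.31288903 203.4944398 ]
```

View pics/p3.png

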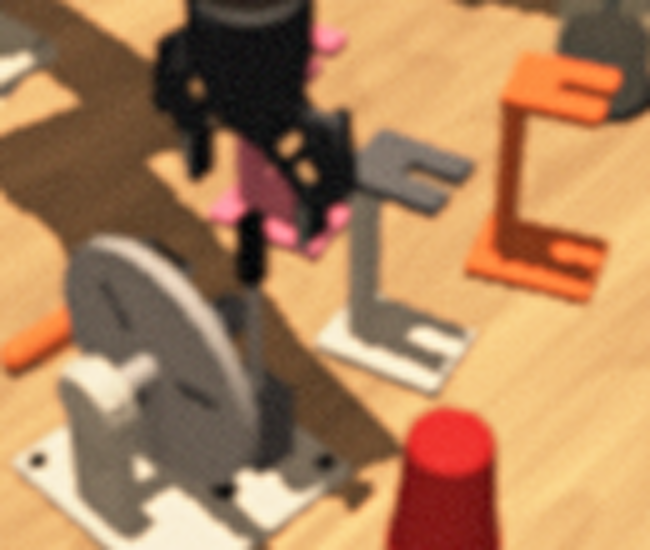

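The side crop shows the fingertips at (198,175) and (310,238), roughly 5 px above where I project them. The handle spans (251,213)–(250,285). Before closing, I'll check for a bias against the start picture.

```bash
python3 - <<'E'
from m import *
P=np.array([.2126,.4519,.2045]);d=np.array([.426,.905,0])*.0425
for q in(P,P+d+[0,0,.013],P-d+[0,0,.013]): print(proj(s,q),proj(t,q))
m=(s["color"][60:110,320:375].max(2)<45); ys,xs=np.nonzero(m)
for y in range(78,104,2): print(y,xs[ys==y-60]+320)
c=cam("side"); g=c["color"].max(2)[160:225,290:335]
E
```

```text
[344.7478863  107.85298998] [163.36195954 279.42657064]
[353.4438043  103.43291213] [150.08219078 272.54104574]
[336.16398477 106.92690424] [173.97427729 285.77965445]
78 [339 340 341 342 343 344 345 346 347 348 349 350 351 352 353 354 355 356
 357 358 359 360 361]
80 [338 339 340 341 342 343 344 345 346 347 348 349 350 351 352 353 354 359
 360 361]
82 [332 333 334 335 339 340 341 342 343 344 345 346 347 348 349 350 351 352
 353 359 360 361]
84 [332 333 334 339 340 341 342 343 344 345 346 347 348 349 350 351 352 353
 359 360 361 362]
86 [331 332 333 338 341 342 343 344 345 346 347 348 349 354 355 359 360 361
 362]
88 [331 332 333 334 336 337 338 339 340 341 355 356 357 358 359 360 361]
90 [331 332 333 334 335 336 337 338 339 355 356 357 358]
92 [331 332 333 334 335 336 337 355 356]
94 [333 334 335 336 355 356]
96 [334 335 355]
98 [334 335 362 363 364 365 366 367 368 369 370 371 372 373 374]
100 [334 335 355 356 357 358 359 360 361 362 363 364 365 366 367 368 369 370
 371 372 373 374]
102 [349 350 351 352 353 354 355 356 357 358 359 360 361 362 363 364 365 366
 367 368 369 370 371 372 373 374]
```

The tips look the same amount short at the start pose, so this comes from the finger shape and not from a tool offset. I'll lower slightly and close. The opening will show whether I have the 22 mm handle.

Request:
move_arm --moves '[[[0, -0.001, -0.004, 0, 50], [0, -0.001, -0.004, 0, 20], [0, -0.001, -0.004, 0, 10], [0, -0.001, -0.004, 0, 10], [0, -0.001, -0.004, 0, 10]]]'

```text
clock: 3.42
eef_pos: [0.5462, -0.1357, 0.1878]
tool_rot: [0.708, 0.706, 0.0, 0.0]
ft_force: [0.1, 0.6, 2.2]
grip_width: 0.0188
grasp_force: 58.6
```

```bash
python3 - <<'E'
from m import *
c=cam("side");o=monitor.get_obs();print(o["eef_pos"],o["ft_force"],o["grip_width"],o["grasp_force"])
a=c["color"][170:250,270:350]
cv2.imwrite("pics/p4.png",cv2.resize(a,None,fx=7,fy=7,interpolation=cv2.INTER_CUBIC)[:,:,::-1])
P=o["eef_pos"]
for d in((0,0,0),(0,0,.019),(0,0,.073)): print((proj(c,P+d)-[270,170])*7)
E
```

```text
[ 0.5461589  -0.1357141   0.18776817] [0.21117196 0.04130134 3.16476221] 0.01875488809890187 58.59208345413208
[280.27216597 288.34031184]
[279.4923947  257.03149125]
[277.18400563 164.3466971 ]
```

View pics/p4.png

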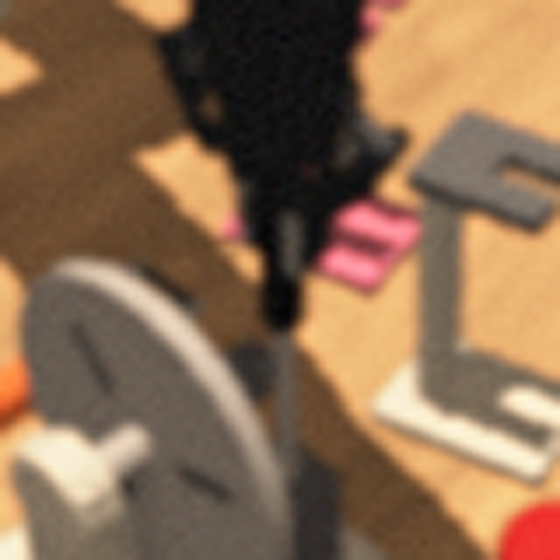

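The side crop shows the gripper closed on the handle's upper half. A grey pad edge is at (290,235), and the handle's lower end is free at (282,325). Lifting slowly.

Request:
move_arm --moves '[[[0, 0, 0.01, 0, 10], [0, 0, 0.025, 0, 10], [0, 0, 0.045, 0, 10], [0, 0, 0.065, 0, 10], [0, 0, 0.08, 0, 10]]]'

```text
clock: 4.1
eef_pos: [0.5461, -0.1356, 0.2692]
tool_rot: [0.708, 0.706, 0.0, 0.001]
ft_force: [0.8, 0.2, -1.6]
grip_width: 0.019
grasp_force: 58.8
```

Request:
move_arm --moves '[[[0, 0.015, 0, 0, 10], [0, 0.03, 0, 0, 10], [0, 0.05, 0, 0, 10], [0, 0.05, 0, 0, 10], [0, 0.05, 0, 0, 10]]]'

```text
clock: 4.72
eef_pos: [0.5457, -0.0851, 0.2671]
tool_rot: [0.708, 0.706, -0.0, -0.0]
ft_force: [-0.2, -0.2, -1.6]
grip_width: 0.019
grasp_force: 58.8
```

```bash
python3 - <<'E'
from m import *
c=cam("side");o=monitor.get_obs();print(o["eef_pos"],o["ft_force"],o["ft_torque"],o["grip_width"],o["grasp_force"])
a=c["color"][130:280,260:400]; pickle.dump(c,open("s5.pkl","wb"))
cv2.imwrite("pics/p5.png",cv2.resize(a,None,fx=4,fy=4,interpolation=cv2.INTER_CUBIC)[:,:,::-1])
P=o["eef_pos"]
# expected handle centre, handle bottom, foot
for d in(.012,-.013,-.158): print((proj(c,P+[0,0,d])-[260,130])*4)
E
```

```text
[ 0.54579177 -0.08549902  0.26708719] [-0.67542912 -0.73886992 -2.16004452] [ 0.04451964  0.01274952 -0.05907182] 0.018709336336332576 58.83689761161804
[241.99130619 204.14458489]
[241.99937156 229.40064703]
[242.04207306 363.11711221]
```

View pics/p5.png

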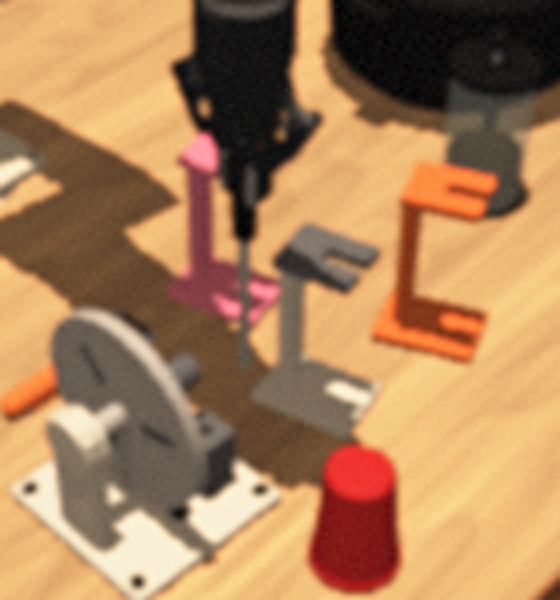

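The pin is out and hangs upright: shank foot at (243,366), handle underside at about (243,237), shelf at (330,255). I'll refine the seat with top-face corner pixels in both views.

```bash
python3 - <<'E'
from m import *
np.set_printoptions(precision=4,suppress=True)
A=[(72,196),(178,182),(197,305),(90,318)];B=[(523,112),(488,151),(395,121),(433,79)]
loc=np.array([[-30,-30],[-30,30],[44,30],[44,-30]])/1e3  # rest frame guess fl.. (x to -world x)
for nm,a,b in zip(("fl","fr","br","bl"),A,B): print(nm,*tri(t,T(*a),s,S(*b)),plane(t,*T(*a),.175)[:2],plane(s,*S(*b),.175)[:2])
def fit(W):
    W=np.array(W); M=cv2.estimateAffinePartial2D(loc.astype(np.float64),W)[0]; print("seat",M[:,2],"yaw",np.degrees(np.arctan2(M[1,0],M[0,0])),"scale",np.hypot(*M[:,0]))
# y axis of rest: x=-out; y = z cross x
fit([plane(t,*T(*a),.175)[:2] for a in A]); fit([plane(s,*S(*b),.175)[:2] for b in B])
# subpixel edges of slot in top along two rows/columns
g=t["color"].astype(int); 
for v in(173,175,177,179,181,183): print(v,[tuple(x) for x in g[v,300:325,2:3].T.tolist()])
E
```

```text
fl [0.5802 0.0498 0.1703] 0.0003723984065930759 [0.5789 0.0497] [0.5834 0.0449]
fr [ 0.5906 -0.0061  0.1764] 0.004734732811510496 [ 0.5893 -0.0078] [ 0.5909 -0.0027]
br [ 0.522  -0.0198  0.1729] 0.0032148959555948612 [ 0.5203 -0.021 ] [ 0.5244 -0.0202]
bl [0.5114 0.0364 0.1707] 0.0008918358767013822 [0.5107 0.0365] [0.5146 0.0318]
seat [0.5564 0.0156] yaw -169.53435979850994 scale 0.9552417846799953
seat [0.5595 0.0147] yaw -168.29137286655546 scale 0.8995228661761033
173 [(101, 100, 99, 99, 99, 98, 99, 99, 99, 101, 102, 101, 100, 95, 99, 99, 99, 99, 100, 99, 101, 102, 102, 103, 104)]
175 [(104, 99, 99, 99, 100, 99, 100, 99, 101, 104, 105, 105, 104, 101, 100, 99, 99, 100, 98, 100, 102, 105, 105, 105, 105)]
177 [(105, 104, 96, 99, 99, 100, 99, 99, 99, 104, 105, 105, 103, 98, 99, 99, 100, 100, 100, 99, 100, 101, 101, 101, 100)]
179 [(105, 105, 102, 99, 99, 99, 99, 100, 100, 103, 105, 105, 105, 104, 100, 100, 100, 100, 101, 101, 100, 98, 97, 97, 97)]
181 [(109, 107, 105, 100, 100, 101, 100, 101, 102, 102, 109, 116, 111, 114, 98, 101, 102, 101, 101, 101, 101, 101, 102, 101, 101)]
183 [(106, 105, 110, 100, 101, 101, 101, 101, 101, 101, 102, 103, 101, 103, 101, 101, 101, 101, 101, 101, 101, 102, 106, 107, 107)]
```

```bash
python3 - <<'E'
from m import *
g=t["color"].astype(int); d=g[:,:,0]-g[:,:,2]
for v in range(170,186): print(v,d[v,299:326])
E
```

```text
170 [80 80 80 79 79 79 79 80 79 81 81 81 80 74 62 57 54 47 39 40 52 80 82 82
 82 81 81]
171 [79 79 76 71 66 66 66 60 58 69 79 81 80 69 35 22 21 20 18 20 40 77 81 82
 83 83 81]
172 [79 77 65 46 38 37 36 29 28 56 78 80 80 73 28 16 15 15 15 16 32 76 81 81
 81 82 80]
173 [80 78 58 24 17 16 18 16 23 54 79 80 81 76 35 16 15 15 15 15 30 71 81 81
 81 80 80]
174 [81 80 64 22 15 15 15 15 21 50 80 82 82 78 46 19 15 15 15 15 26 63 81 82
 82 81 82]
175 [81 80 70 25 15 14 15 15 18 39 78 82 82 79 53 20 15 15 15 16 23 56 80 82
 82 82 82]
176 [82 82 76 33 16 16 15 16 16 31 73 81 81 78 59 22 15 15 15 16 21 49 78 81
 82 82 81]
177 [82 82 77 40 17 15 15 16 16 28 67 80 82 80 65 23 15 15 15 14 18 38 77 81
 81 81 80]
178 [83 81 79 47 19 15 15 15 16 25 62 80 82 80 71 26 16 15 15 14 16 32 75 78
 79 79 79]
179 [82 83 78 53 20 16 15 15 16 23 55 79 82 81 75 32 16 15 14 14 14 28 69 78
 79 79 79]
180 [82 82 79 60 21 14 14 14 15 20 48 77 79 79 74 36 15 14 14 14 15 24 60 78
 79 80 80]
181 [83 82 82 70 25 15 13 14 14 17 34 63 56 56 51 27 15 14 13 14 14 22 54 78
 81 81 81]
182 [84 83 81 65 23 14 14 15 14 14 20 37 28 24 24 17 14 14 14 14 15 20 49 80
 81 82 82]
183 [83 80 69 44 20 14 14 14 14 14 15 17 15 16 15 15 14 14 14 14 15 17 40 79
 82 82 81]
184 [79 72 50 30 18 15 13 14 14 13 14 14 14 14 14 15 14 15 13 14 13 15 32 78
 82 81 83]
185 [77 54 34 22 18 15 14 14 13 14 14 14 14 14 15 14 13 15 14 14 13 15 29 72
 80 81 82]
```

```bash
python3 - <<'E'
from m import *
for p in[(310.45,174),(311.2,179),(310.1,170.85),(311.55,181.27)]: print(p,plane(t,*p,.175)[:2])
E
```

```text
(310.45, 174) [0.57416375 0.02038454]
(311.2, 179) [0.5572799  0.01716052]
(310.1, 170.85) [0.58486263 0.02202303]
(311.55, 181.27) [0.54964491 0.0156714 ]
```

```bash
python3 - <<'E'
from m import *
c=pickle.load(open("s5.pkl","rb")); g=c["color"].astype(int)
P=np.array([.5458,-.0855,0])
for z in(.23,.21,.19,.17,.15,.13,.12):
    u,v=proj(c,P+[0,0,z]); r=g[int(round(v)),int(u)-8:int(u)+9]; print(z,round(u,2),round(v,1),int(u)-8,(r[:,0]-r[:,2]))
E
```

```text
0.23 320.5 193.3 312 [ 72 101 122 121 123 120 117  87  44  39  89 120 123 122 117 123 106]
0.21 320.5 198.1 312 [ 62  64  65  65  63  66  57  44  25  25  44  70  89 105 115 116 113]
0.19 320.51 202.8 312 [ 67  78  83  78  70  67  61  51  25  32  72 105 106 102  96  92 103]
0.17 320.51 207.4 312 [ 64  66  77 101 102  89  94 104  65  36  64  93 102 102 101 108 109]
0.15 320.51 211.9 312 [ 59  57  55  56  59  74  84  69  34  30  72 112 124 118 119 116 119]
0.13 320.51 216.3 312 [ 59  59  59  59  59  59  55  41  26  27  64 108 126 121 117 118 116]
0.12 320.51 218.4 312 [ 62  62  61  61  61  60  54  42  22  21  35  66  99 121 125 120 120]
```

Request:
move_arm --moves '[[[0.04, 0.01, 0, 0, 10], [0.08, 0.025, 0, 0, 10], [0.08, 0.07, 0, 0, 10], [0.07, 0.112, 0, 0, 10], [0.07, 0.112, 0, 0, 10]]]'

```text
clock: 5.4
eef_pos: [0.6155, 0.0289, 0.267]
tool_rot: [0.707, 0.707, -0.0, -0.001]
ft_force: [0.5, -1.4, -1.0]
grip_width: 0.0189
grasp_force: 59.2
```

Request:
move_arm --moves '[[[0, 0, -0.03, 0, 10], [0, 0, -0.05, 0, 10], [0, 0, -0.065, 0, 10], [0, 0, -0.065, 0, 10], [0, 0, -0.065, 0, 10]]]'

```text
clock: 6.02
eef_pos: [0.6165, 0.026, 0.2032]
tool_rot: [0.709, 0.706, 0.001, 0.001]
ft_force: [-0.4, -0.6, -1.2]
grip_width: 0.019
grasp_force: 59.1
```

```bash
python3 - <<'E'
from m import *
c=cam("side");o=monitor.get_obs();print(o["eef_pos"],o["ft_force"],o["grip_width"]); pickle.dump(c,open("s6.pkl","wb"))
g=c["color"].astype(int); P=o["eef_pos"]
for z in(.2,.17,.15,.13,.1,.07,.05):
    u,v=proj(c,[P[0],P[1],z]); r=g[int(round(v)),int(u)-8:int(u)+9]; print(z,round(u,2),round(v,1),int(u)-8,r[:,0]-r[:,2])
cv2.imwrite("pics/p6.png",cv2.resize(c["color"][155:255,290:390],None,fx=6,fy=6,interpolation=cv2.INTER_CUBIC)[:,:,::-1])
k=lambda q:(proj(c,q)-[290,155])*6
print("seat",k([.556,.0165,.175]),"slot end",k([.556-.0074,.0165-.0014,.175]),"open",k([.556+.0295,.0165+.0056,.175]),"pin@.175",k([P[0],P[1],.175]))
E
```

```text
[0.61661548 0.02611497 0.20351109] [ 0.16277778 -0.02901615 -0.91992801] 0.019224472275844194
0.2 359.13 193.2 351 [  4   5  25  63  86  78  43   6  -2  -2  12  45  85 115 125 120 118]
0.17 358.53 200.1 350 [114 119 122 117 120 119 124 107  58  30  54  91 102 109 118 119 117]
0.15 358.14 204.5 350 [117 122 118 121 124 132 145 113  52  40  74  97 102 105 106 106 107]
0.13 357.76 208.9 349 [122 118 115 119 132 158 182 180 111  38  47  81 104 106 102 107 105]
0.1 357.21 215.3 349 [ 58  61  69  77  82  94  96  71  35  51 111 160 183 191 194 192 194]
0.07 356.67 221.6 348 [53 54 57 55 55 60 53 44 29 24 33 50 60 60 61 66 81]
0.05 356.32 225.6 348 [30 32 32 32 33 36 35 29 25 27 46 60 65 63 63 61 62]
seat [316.1278768 225.4452287] slot end [304.44839036 221.08287985] open [363.23182806 243.01472888] pin@.175 [411.77473122 263.5516919 ]
```

View pics/p6.png

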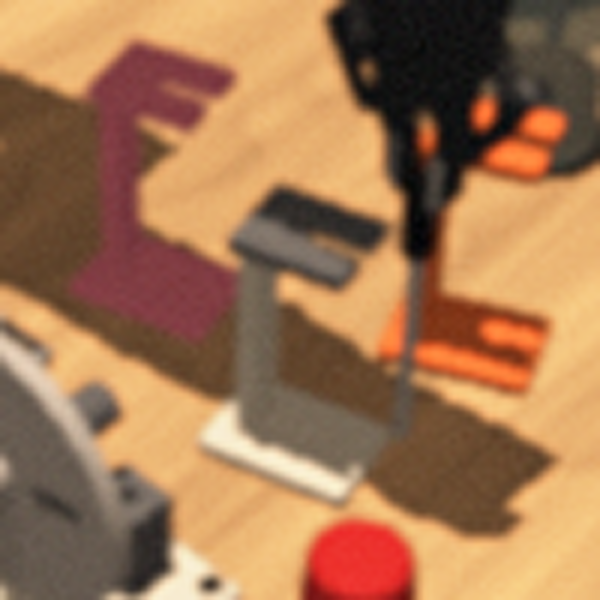

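The shelf slot runs from about (310,235) to (365,253), and the pin hangs just outside its mouth at (413,265). They line up within about 1–2 mm. Sliding in by steps while watching the force.

Request:
move_arm --moves '[[[-0.01, -0.0005, 0, 0, 10], [-0.02, -0.0024, 0, 0, 10], [-0.03, -0.0043, 0, 0, 10], [-0.038, -0.0058, 0, 0, 10], [-0.038, -0.0058, 0, 0, 10]]]'

```text
clock: 6.7
eef_pos: [0.5772, 0.0205, 0.2027]
tool_rot: [0.708, 0.706, 0.0, 0.0]
ft_force: [0.9, -1.3, -1.5]
grip_width: 0.0191
grasp_force: 59.2
```

Request:
move_arm --moves '[[[-0.007, -0.0013, 0, 0, 10], [-0.014, -0.0026, 0, 0, 10], [-0.02, -0.004, 0, 0, 10], [-0.02, -0.004, 0, 0, 10], [-0.02, -0.004, 0, 0, 10]]]'

```text
clock: 7.32
eef_pos: [0.558, 0.0166, 0.2024]
tool_rot: [0.708, 0.706, 0.0, 0.0]
ft_force: [0.7, -0.3, -0.7]
grip_width: 0.0191
grasp_force: 59.2
```

Request:
move_arm --moves '[[[-0.002, 0, 0, 0, 10], [-0.004, -0.0005, 0, 0, 10], [-0.004, -0.0005, 0, 0, 10], [-0.004, -0.0005, 0, 0, 10]]]'

```text
clock: 7.82
eef_pos: [0.5538, 0.0161, 0.2023]
tool_rot: [0.708, 0.706, -0.0, -0.0]
ft_force: [-0.2, -0.7, -0.9]
grip_width: 0.019
grasp_force: 59.1
```

Request:
move_arm --moves '[[[-0.0015, 0, 0, 0, 10], [-0.003, -0.0005, 0, 0, 10], [-0.004, -0.0005, 0, 0, 10], [-0.004, -0.0005, 0, 0, 10]]]'

```text
clock: 8.32
eef_pos: [0.552, 0.0157, 0.2025]
tool_rot: [0.708, 0.706, 0.002, 0.001]
ft_force: [7.2, 0.1, -5.2]
grip_width: 0.0189
grasp_force: 58.9
```

Contact with the closed end at x ≈ 0.5525, 3 mm past the estimated seat as expected. Back off to the seat and lower until the handle rests on the shelf.

Request:
move_arm --moves '[[[0.004, 0.0008, 0, 0, 10], [0.005, 0.001, 0, 0, 10], [0.005, 0.001, -0.003, 0, 10], [0.005, 0.001, -0.006, 0, 10], [0.005, 0.001, -0.006, 0, 10]]]'

```text
clock: 8.95
eef_pos: [0.5543, 0.0166, 0.1958]
tool_rot: [0.708, 0.706, -0.0, -0.0]
ft_force: [0.3, -0.1, -1.5]
grip_width: 0.019
grasp_force: 59.3
```

Request:
move_arm --moves '[[[0, 0, -0.002, 0, 10], [0, 0, -0.004, 0, 10], [0, 0, -0.004, 0, 10]]]'

```text
clock: 9.32
eef_pos: [0.5547, 0.0166, 0.1921]
tool_rot: [0.708, 0.706, -0.0, -0.0]
ft_force: [-0.2, -0.2, -0.9]
grip_width: 0.0188
grasp_force: 59.3
```

Request:
move_arm --moves '[[[0, 0, -0.002, 0, 10], [0, 0, -0.003, 0, 10], [0, 0, -0.004, 0, 10], [0, 0, -0.004, 0, 10]]]'

```text
clock: 9.82
eef_pos: [0.5548, 0.0166, 0.1882]
tool_rot: [0.708, 0.706, -0.0, -0.0]
ft_force: [0.2, 0.3, -1.5]
grip_width: 0.0191
grasp_force: 59.3
```

Request:
move_arm --moves '[[[0, 0, -0.001, 0, 10], [0, 0, -0.002, 0, 10], [0, 0, -0.002, 0, 10]]]'

```text
clock: 10.2
eef_pos: [0.5552, 0.0166, 0.1878]
tool_rot: [0.708, 0.706, 0.001, 0.001]
ft_force: [-2.1, -0.2, 5.7]
grip_width: 0.0188
grasp_force: 60.1
```

The handle is resting on the shelf. Releasing and going up.

Request:
move_arm --moves '[[[0, 0, 0.001, 0, 40], [0, 0, 0.001, 0, 80], [0, 0, 0.001, 0, 100], [0, 0, 0.001, 0, 100], [0, 0, 0.001, 0, 100]]]'

```text
clock: 10.82
eef_pos: [0.5549, 0.0166, 0.1872]
tool_rot: [0.708, 0.706, -0.0, -0.0]
ft_force: [-0.0, 0.4, 0.0]
grip_width: 0.0851
grasp_force: 0.0
```

Request:
move_arm --moves '[[[0, 0, 0.02, 0, 100], [0, 0, 0.05, 0, 100], [0, 0, 0.09, 0, 100], [-0.03, 0.05, 0.12, 0, 100], [-0.06, 0.1, 0.12, 0, 100]]]'

```text
clock: 11.45
eef_pos: [0.4959, 0.1174, 0.3098]
tool_rot: [0.709, 0.705, 0.002, 0.001]
ft_force: [0.8, -0.2, 0.1]
grip_width: 0.0855
grasp_force: 0.0
```

```bash
python3 - <<'E'
from m import *
c=cam("side");d=cam("top");o=monitor.get_obs();print(o["eef_pos"],o["ft_force"],o["grip_width"]);pickle.dump(c,open("s7.pkl","wb"));pickle.dump(d,open("t7.pkl","wb"))
a=cv2.resize(c["color"][160:260,260:380],None,fx=3.3,fy=3.3,interpolation=cv2.INTER_CUBIC)
b=cv2.resize(d["color"][130:230,280:400],None,fx=3.3,fy=3.3,interpolation=cv2.INTER_CUBIC)
cv2.imwrite("pics/p7.png",np.hstack([a,b])[:,:,::-1])
E
```

```text
[0.49278092 0.12064113 0.30881285] [-0.35295085 -0.25388609 -0.4219936 ] 0.08551193496916235
```

View pics/p7.png

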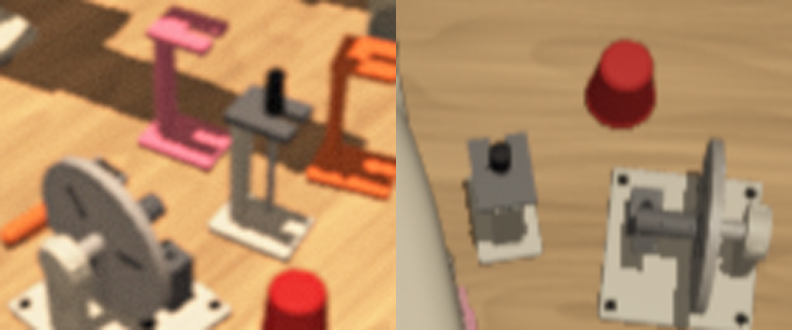

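The pin hangs upright in the notch: handle on the shelf at (276,92) side and (500,157) top, shank hanging below. Now the disc: I'll find the tab angle by casting its dark pixel onto the disc plane.

```bash
cat >> h.py <<'E'
SX=np.array([.9979,-.065,0]);SY=np.array([.065,.9979,0]);O=np.array([.5156,-.1942,0])
def onplane(c,u,v,yl=0.):
    e,r=ray(c,u,v); p=e+r*(((O+SY*yl-e)@SY)/(r@SY)); return (p-O)@SX,p[2]-.12
def tabs(c):
    g=c["color"].max(2).astype(int); out=[]
    n,l,st,ce=cv2.connectedComponentsWithStats((g<50).astype(np.uint8))
    for k in range(1,n):
        if 3<=st[k,4]<80:
            for yl in(-.006,):
                x,z=onplane(c,*ce[k],yl); r=np.hypot(x,z)
                if .08<r<.115: out.append((ce[k].round(1).tolist(),int(st[k,4]),round(r,4),round(np.degrees(np.arctan2(x,z))%360,1)))
    return out
E
python3 - <<'E'
from m import *
for f in("side0","s7"): print(f,tabs(pickle.load(open(f+".pkl","rb"))))
c=pickle.load(open("s7.pkl","rb")); print(onplane(c,304.2,257.8,0),c["color"].max(2)[252:263,298:312])
# stop arm / disc checks: predicted rim top
print(proj(c,O+[0,0,.21]))
E
```

```text
side0 [([304.2, 257.6], 5, np.float64(0.0949), np.float64(136.4))]
s7 [([304.2, 257.6], 5, np.float64(0.0949), np.float64(136.4))]
(np.float64(0.058542296776118975), np.float64(-0.08044772698792046)) [[100 100 104 104  98 100  98 102 100 101  98  90  72  55]
 [100 100 101 101  99 103 101 104 105 110 132 136 114  80]
 [101 103 102 104 102 105 101  99 115 156 199 214 191 154]
 [104 100 101 102 105  98 100  97 134 198 245 250 243 232]
 [110 109 108 102  92  86  82  77 119 193 245 250 249 246]
 [117 115 115 101  80  57  46  39  80 161 235 248 248 247]
 [124 120 119 103  71  45  19  26  84 173 236 247 248 248]
 [177 141 118 111  98  68  53  64 118 206 247 250 248 247]
 [233 191 143 119 113 103  95  96 134 194 242 249 248 247]
 [247 238 192 142 118 116 112 114 124 159 212 243 249 248]
 [249 248 235 189 145 121 115 117 116 126 160 210 241 248]]
[289.67808884 211.03362577]
```

The tab is at about 140° (r ≈ 0.095–0.0995 against 0.094), below on the +x side. The rim top must move to −x by about 140° in two pinch strokes. I'll go above the +40° rim point with the fingers turned to close along y.

Request:
move_arm --moves '[[[0.007, -0.03, 0, -10, 100], [0.014, -0.06, 0, -20, 100], [0.02, -0.09, 0, -30, 100], [0.03, -0.12, 0, -40, 100], [0.035, -0.15, 0, -48, 100]]]'

```text
clock: 12.18
eef_pos: [0.5303, -0.0351, 0.3068]
tool_rot: [0.935, 0.354, -0.0, 0.0]
ft_force: [0.6, 0.3, -0.0]
grip_width: 0.0856
grasp_force: 0.0
```

Request:
move_arm --moves '[[[0.007, -0.035, 0, -10, 100], [0.014, -0.07, 0, -20, 100], [0.02, -0.105, 0, -30, 100], [0.03, -0.14, 0, -40, 100], [0.037, -0.165, 0, -45.7, 100]]]'

```text
clock: 12.8
eef_pos: [0.5669, -0.2008, 0.3066]
tool_rot: [0.999, -0.037, -0.0, 0.0]
ft_force: [0.0, 0.3, 0.2]
grip_width: 0.0854
grasp_force: 0.0
```

```bash
cat >> h.py <<'E'
def G(deg,r=.08):
    a=np.radians(deg); return O+SX*r*np.sin(a)+[0,0,.12+r*np.cos(a)-.019]
E
python3 - <<'E'
from m import *
o=monitor.get_obs(); P=o["eef_pos"]; y=R.from_quat(o["tool_rot"]).as_matrix()[:,1]
print(P,np.degrees(np.arctan2(y[1],y[0])),o["joint_pos"]); print((G(40)-P).round(4)); g0=G(40)
for a in range(40,-51,-10): print(a,(G(a)-g0).round(4))
E
```

```text
[ 0.56688312 -0.20077233  0.30661225] -94.20135358431844 [-3.40142613e-01  4.48056772e-01  5.61372051e-01  1.68481570e+00
 -4.40326766e-04  2.87477774e+00]
[ 0.      0.0032 -0.1443]
40 [0. 0. 0.]
30 [-0.0114  0.0007  0.008 ]
20 [-0.024   0.0016  0.0139]
10 [-0.0375  0.0024  0.0175]
0 [-0.0513  0.0033  0.0187]
-10 [-0.0652  0.0042  0.0175]
-20 [-0.0786  0.0051  0.0139]
-30 [-0.0912  0.0059  0.008 ]
-40 [-0.1026  0.0067  0.    ]
-50 [-0.1125  0.0073 -0.0099]
```

Request:
move_arm --moves '[[[0, 0.003, -0.05, 0, 100], [0, 0.003, -0.1, 0, 100], [0, 0.003, -0.13, 0, 100], [0, 0.003, -0.144, 0, 100], [0, 0.003, -0.144, 0, 70]]]'

```text
clock: 13.42
eef_pos: [0.5664, -0.1956, 0.1626]
tool_rot: [0.999, -0.034, -0.001, -0.0]
ft_force: [0.3, -0.4, 0.1]
grip_width: 0.07
grasp_force: 0.0
```

Request:
move_arm --moves '[[[0, 0, 0, 0, 40], [0, 0, 0, 0, 15], [0, 0, 0, 0, 8], [0, 0, 0, 0, 8], [0, 0, 0, 0, 8]]]'

```text
clock: 14.05
eef_pos: [0.5677, -0.1982, 0.1647]
tool_rot: [0.999, -0.035, 0.001, 0.003]
ft_force: [0.4, -6.6, 1.5]
grip_width: 0.0087
grasp_force: 58.6
```

Gripped (the reading runs about 3 mm low, as it did on the handle). Stroke 1 along the arc.

Request:
move_arm --moves '[[[-0.0114, 0.0007, 0.008, 0, 8], [-0.024, 0.0016, 0.0139, 0, 8], [-0.0375, 0.0024, 0.0175, 0, 8], [-0.0513, 0.0033, 0.0187, 0, 8], [-0.0652, 0.0042, 0.0175, 0, 8]]]'

```text
clock: 14.68
eef_pos: [0.5019, -0.1936, 0.1803]
tool_rot: [0.999, -0.034, 0.0, 0.002]
ft_force: [3.0, -6.4, -9.7]
grip_width: 0.0083
grasp_force: 64.1
```

Request:
move_arm --moves '[[[-0.0134, 0.0009, -0.0036, 0, 8], [-0.026, 0.0017, -0.0095, 0, 8], [-0.0374, 0.0025, -0.0175, 0, 8], [-0.0374, 0.0025, -0.0175, 0, 8]]]'

```text
clock: 15.18
eef_pos: [0.463, -0.191, 0.1679]
tool_rot: [0.999, -0.035, 0.001, 0.003]
ft_force: [-10.8, -2.7, 22.6]
grip_width: 0.0086
grasp_force: 59.0
```

```bash
python3 - <<'E'
from m import *
o=monitor.get_obs(); print(o["eef_pos"],G(-40),o["ft_force"],o["grip_width"]); c=cam("side"); print(tabs(c)); pickle.dump(c,open("s8.pkl","wb"))
E
```

```text
[ 0.46301204 -0.19103281  0.16787326] [ 0.46428498 -0.1908575   0.16228356] [-10.83975934  -2.74823331  22.64331764] 0.00861747251305625
[([313.0, 246.1], 55, np.float64(0.1104), np.float64(79.3))]
```

Request:
move_arm --moves '[[[0, 0, 0.003, 0, 50], [0, 0, 0.005, 0, 100], [0, 0, 0.005, 0, 100], [0, 0, 0.05, 0, 100], [0, 0, 0.1, 0, 100]]]'

```text
clock: 15.85
eef_pos: [0.4635, -0.1881, 0.2628]
tool_rot: [0.999, -0.034, -0.002, -0.001]
ft_force: [0.9, -0.0, -0.6]
grip_width: 0.0852
grasp_force: 0.0
```

```bash
python3 - <<'E'
from m import *
o=monitor.get_obs(); print(o["eef_pos"],o["ft_force"],o["grip_width"]); c=cam("side"); print(tabs(c)); pickle.dump(c,open("s9.pkl","wb"))
a=s["color"].max(2).astype(int)
for th in range(40,90,5):
    q=[proj(c,O+SX*.094*np.sin(np.radians(th))+SY*yl+[0,0,.12+.094*np.cos(np.radians(th))]) for yl in(-.006,0,.006)]
    print(th,[(x.round(0).tolist(),int(c["color"].max(2)[int(round(x[1])),int(round(x[0]))])) for x in q])
print(c["color"].max(2)[218:246,298:320])
E
```

```text
[ 0.46350853 -0.18814262  0.26283058] [ 0.87469547 -0.02648341 -0.63880462] 0.08521115719549541
[([312.9, 246.0], 53, np.float64(0.11), np.float64(79.2))]
40 [([302.0, 226.0], 207), ([303.0, 225.0], 179), ([305.0, 224.0], 62)]
45 [([303.0, 228.0], 197), ([305.0, 227.0], 134), ([306.0, 226.0], 57)]
50 [([304.0, 231.0], 178), ([306.0, 230.0], 151), ([307.0, 229.0], 81)]
55 [([306.0, 233.0], 180), ([307.0, 232.0], 183), ([309.0, 231.0], 216)]
60 [([307.0, 235.0], 165), ([308.0, 234.0], 138), ([310.0, 233.0], 101)]
65 [([308.0, 238.0], 146), ([309.0, 237.0], 130), ([310.0, 236.0], 86)]
70 [([308.0, 240.0], 136), ([310.0, 239.0], 135), ([311.0, 238.0], 96)]
75 [([309.0, 242.0], 102), ([310.0, 241.0], 121), ([312.0, 240.0], 130)]
80 [([309.0, 244.0], 46), ([311.0, 243.0], 37), ([312.0, 242.0], 75)]
85 [([310.0, 246.0], 16), ([311.0, 245.0], 15), ([313.0, 244.0], 32)]
[[234 237 240 242 238 231 208 181 186 212 237 242 242 243 243 242 243 242
  240 239 237 235]
 [231 234 238 236 220 182 140  99 105 148 202 238 245 245 243 243 242 242
  238 237 238 237]
 [227 230 228 209 159 108  68  52  58  8
[... 1678 characters left out ...]
6 138 113  96 107 122 129 126
  119 126 162 208]
 [102 105  98 104 103 103 100 103 117 136 145 141 135 124 124 130 124 113
   94  93 144 205]
 [105 103 102 103 104 104 105 104 107 120 136 140 142 129 130 126 112  82
   65  75 145 208]
 [102  98 103 101 105 102 104 103 106 119 129 129 121 115 113 104  85  59
   53  74 141 210]
 [104 104 101 104 104 100 105 102 105 113 117 102  86  76  75  68  60  48
   47  74 146 205]
 [106 101 102 102 101 104 103 104 102 106  93  70  49  37  39  39  48  48
   48  73 138 203]
 [100 109 106 104 104 104 102 105 102  97  75  46  20  24  22  32  47  48
   48  69 138 204]
 [104 105 107 100 104 106 104 102 102  96  76  37  16  15  14  32  46  51
   47  77 149 214]]
```

```bash
cat >> h.py <<'E'
def black(c,thr=34):
    # very dark pixels whose ray meets the disc plane in the tab annulus
    g=c["color"].max(2); ys,xs=np.nonzero(g<thr); o=[]
    for x,y in zip(xs,ys):
        X,Z=onplane(c,x,y,0.)
        if .085<np.hypot(X,Z)<.105: o.append((x,y,np.degrees(np.arctan2(X,Z))%360))
    return np.array(o)
E
python3 - <<'E'
from m import *
for f in("s7","s9"):
    b=black(pickle.load(open(f+".pkl","rb"))); print(f,b.round(1).tolist())
c=pickle.load(open("s9.pkl","rb")); print(c["color"].max(2)[242:253,304:320])
E
```

```text
s7 [[304.0, 258.0, 145.1], [305.0, 258.0, 141.4]]
s9 [[310.0, 244.0, 83.8], [311.0, 244.0, 81.9], [312.0, 244.0, 80.3], [313.0, 244.0, 78.8], [310.0, 245.0, 86.7], [311.0, 245.0, 84.7], [312.0, 245.0, 82.9], [313.0, 245.0, 81.3], [310.0, 246.0, 89.8], [311.0, 246.0, 87.6], [312.0, 246.0, 85.6], [313.0, 246.0, 83.8], [310.0, 247.0, 92.8], [311.0, 247.0, 90.4], [312.0, 247.0, 88.3], [313.0, 247.0, 86.4]]
[[105 102 105 113 117 102  86  76  75  68  60  48  47  74 146 205]
 [103 104 102 106  93  70  49  37  39  39  48  48  48  73 138 203]
 [102 105 102  97  75  46  20  24  22  32  47  48  48  69 138 204]
 [104 102 102  96  76  37  16  15  14  32  46  51  47  77 149 214]
 [101 104 101  98  79  44  16  15  15  28  41  48  47  82 163 233]
 [103 105 100  99  86  53  27  15  21  33  45  48  48  87 172 240]
 [101 105 102 106  97  80  52  36  37  40  45  47  48  72 157 231]
 [102 105 101 102  99  88  79  60  48  42  48  48  51  70 137 220]
 [105 106 103 106  98  96  82  67  56  53  43  51  74 119 173 230]
 [102 106 103  98  95  86  79  62  44  46  54  84 143 201 238 246]
 [104 104 103 100 100  90  73  58  48  51  86 150 219 246 251 249]]
```

The tab is now at about 84.5° (pixel (311,245.5)), so stroke 1 gave about −58° with some slip. Stroke 2 next: regrip at +45°.

```bash
python3 - <<'E'
from m import *
P=monitor.get_obs()["eef_pos"]; g=G(45); print((g-P).round(4))
for a in range(45,-46,-9): print(a,(G(a)-g).round(4))
E
```

```text
[ 0.1053 -0.0084 -0.1132]
45 [0. 0. 0.]
36 [-0.0095  0.0006  0.0082]
27 [-0.0202  0.0013  0.0147]
18 [-0.0318  0.0021  0.0195]
9 [-0.044   0.0029  0.0224]
0 [-0.0564  0.0037  0.0234]
-9 [-0.0689  0.0045  0.0224]
-18 [-0.0811  0.0053  0.0195]
-27 [-0.0927  0.006   0.0147]
-36 [-0.1034  0.0067  0.0082]
-45 [-0.1129  0.0074  0.    ]
```

Request:
move_arm --moves '[[[0.05, -0.004, 0.01, 0, 100], [0.1, -0.009, 0.01, 0, 100], [0.105, -0.009, -0.03, 0, 100], [0.105, -0.009, -0.08, 0, 100], [0.105, -0.009, -0.112, 0, 100]]]'

```text
clock: 16.52
eef_pos: [0.5681, -0.1969, 0.1473]
tool_rot: [0.999, -0.034, -0.002, -0.001]
ft_force: [0.6, -0.3, -0.1]
grip_width: 0.0854
grasp_force: 0.0
```

Request:
move_arm --moves '[[[0, 0, 0, 0, 50], [0, 0, 0, 0, 20], [0, 0, 0, 0, 8], [0, 0, 0, 0, 8], [0, 0, 0, 0, 8]]]'

```text
clock: 17.15
eef_pos: [0.5705, -0.1984, 0.153]
tool_rot: [0.999, -0.034, 0.002, 0.001]
ft_force: [1.0, -1.2, 3.4]
grip_width: 0.0105
grasp_force: 60.7
```

Request:
move_arm --moves '[[[-0.0095, 0.0006, 0.0082, 0, 8], [-0.0202, 0.0013, 0.0147, 0, 8], [-0.0318, 0.0021, 0.0195, 0, 8], [-0.044, 0.0029, 0.0224, 0, 8], [-0.0564, 0.0037, 0.0234, 0, 8]]]'

```text
clock: 17.77
eef_pos: [0.5116, -0.1942, 0.173]
tool_rot: [0.999, -0.034, -0.001, -0.0]
ft_force: [6.6, -5.3, -21.1]
grip_width: 0.0098
grasp_force: 58.2
```

```bash
python3 - <<'E'
from m import *
o=monitor.get_obs(); print(o["eef_pos"],G(0),o["ft_force"],o["grip_width"]); c=cam("side"); b=black(c); print([x for x in b.round(1).tolist() if 5<x[2]<130])
pickle.dump(c,open("s10.pkl","wb"))
E
```

```text
[ 0.51160107 -0.19420971  0.17297651] [ 0.5156 -0.1942  0.181 ] [  6.56197653  -5.28573624 -21.14417044] 0.009777264967980745
[[292.0, 210.0, 6.5], [306.0, 227.0, 45.1], [305.0, 228.0, 46.4], [306.0, 228.0, 46.8], [304.0, 229.0, 47.9], [305.0, 229.0, 48.3], [306.0, 229.0, 48.7], [307.0, 229.0, 49.0], [305.0, 230.0, 50.4], [306.0, 230.0, 50.6], [307.0, 230.0, 50.8], [305.0, 231.0, 52.6], [306.0, 231.0, 52.7], [307.0, 231.0, 52.8]]
```

The tab is now at about 49.5°. Continuing this stroke to −45°.

Request:
move_arm --moves '[[[-0.0125, 0.0008, -0.001, 0, 8], [-0.0247, 0.0016, -0.0039, 0, 8], [-0.0363, 0.0023, -0.0087, 0, 8], [-0.047, 0.003, -0.0152, 0, 8], [-0.0565, 0.0037, -0.0234, 0, 8]]]'

```text
clock: 18.45
eef_pos: [0.4567, -0.1906, 0.156]
tool_rot: [0.999, -0.034, 0.003, 0.001]
ft_force: [-7.7, -0.1, 18.5]
grip_width: 0.0099
grasp_force: 59.2
```

Request:
move_arm --moves '[[[0, 0, 0.003, 0, 50], [0, 0, 0.005, 0, 100], [0, 0, 0.01, 0, 100], [0, 0, 0.06, 0, 100], [0, 0, 0.11, 0, 100]]]'

```text
clock: 19.08
eef_pos: [0.456, -0.1898, 0.2621]
tool_rot: [0.999, -0.034, -0.001, -0.001]
ft_force: [0.9, -0.2, 0.2]
grip_width: 0.0853
grasp_force: 0.0
```

```bash
python3 - <<'E'
from m import *
o=monitor.get_obs(); P=o["eef_pos"]; print(P,o["ft_force"],o["grip_width"]); c=cam("side"); b=black(c); print([x for x in b.round(1).tolist() if x[2]<130 or x[2]>340])
pickle.dump(c,open("s11.pkl","wb"))
E
```

```text
[ 0.45596044 -0.1898497   0.26208411] [ 0.8929664  -0.17623231  0.18159175] 0.08527906057326094
[[294.0, 214.0, 12.4], [295.0, 214.0, 14.8], [294.0, 215.0, 12.8], [295.0, 215.0, 15.3], [295.0, 216.0, 15.9], [296.0, 216.0, 18.1]]
```

The tab is at about 15°. I'll make a short corrective stroke from 0° to about −20°.

Request:
move_arm --moves '[[[0.03, -0.003, 0.01, 0, 100], [0.0595, -0.005, 0.01, 0, 100], [0.0595, -0.005, -0.03, 0, 100], [0.0595, -0.005, -0.06, 0, 100], [0.0595, -0.005, -0.081, 0, 100]]]'

```text
clock: 19.75
eef_pos: [0.5153, -0.1948, 0.1783]
tool_rot: [0.999, -0.034, -0.001, -0.001]
ft_force: [0.3, 0.0, 0.7]
grip_width: 0.0855
grasp_force: 0.0
```

Request:
move_arm --moves '[[[0, 0, 0, 0, 50], [0, 0, 0, 0, 20], [0, 0, 0, 0, 8], [0, 0, 0, 0, 8], [0, 0, 0, 0, 8]]]'

```text
clock: 20.38
eef_pos: [0.5167, -0.1946, 0.1815]
tool_rot: [0.999, -0.034, 0.001, -0.001]
ft_force: [0.6, 2.7, 4.0]
grip_width: 0.0085
grasp_force: 58.7
```

Request:
move_arm --moves '[[[-0.0068, 0.0004, -0.0003, 0, 8], [-0.0139, 0.0009, -0.0012, 0, 8], [-0.0207, 0.0013, -0.0027, 0, 8], [-0.027, 0.0018, -0.0048, 0, 8], [-0.027, 0.0018, -0.0048, 0, 8]]]'

```text
clock: 21.0
eef_pos: [0.4909, -0.1929, 0.1791]
tool_rot: [0.999, -0.034, 0.004, -0.0]
ft_force: [-1.0, 4.2, 13.8]
grip_width: 0.0081
grasp_force: 59.4
```

```bash
python3 - <<'E'
from m import *
o=monitor.get_obs(); P=o["eef_pos"]; print(P,o["ft_force"],o["grip_width"]); c=cam("side"); b=black(c,45); print([x for x in b.round(1).tolist() if x[2]<130 or x[2]>340])
E
```

```text
[ 0.4909236  -0.19292696  0.17908366] [-0.98104446  4.24893554 13.76802131] 0.008089858085084542
[[286.0, 206.0, 350.8], [287.0, 206.0, 353.7], [286.0, 207.0, 350.1], [287.0, 207.0, 353.2], [286.0, 208.0, 349.4], [287.0, 208.0, 352.7], [288.0, 208.0, 355.8], [289.0, 208.0, 358.7], [287.0, 209.0, 352.1], [288.0, 209.0, 355.4], [289.0, 209.0, 358.5], [290.0, 209.0, 1.3], [287.0, 210.0, 351.4], [288.0, 210.0, 354.9], [289.0, 210.0, 358.2], [290.0, 210.0, 1.2], [291.0, 210.0, 4.0], [288.0, 211.0, 354.4], [289.0, 211.0, 357.8], [290.0, 211.0, 1.0], [291.0, 211.0, 3.9], [292.0, 211.0, 6.6], [290.0, 212.0, 0.8], [291.0, 212.0, 3.9], [313.0, 251.0, 96.9]]
```

Request:
move_arm --moves '[[[0, 0, 0, 0, 50], [0, 0, 0.001, 0, 100], [0, 0, 0.005, 0, 100], [0, 0, 0.06, 0, 100], [0, 0, 0.12, 0, 100]]]'

```text
clock: 21.68
eef_pos: [0.488, -0.1934, 0.2956]
tool_rot: [0.999, -0.034, -0.002, -0.0]
ft_force: [0.6, -0.8, 0.9]
grip_width: 0.085
grasp_force: 0.0
```

Request:
move_arm --moves '[[[-0.04, 0.04, 0.02, 0, 100], [-0.08, 0.09, 0.02, 0, 100], [-0.1, 0.14, 0.02, 0, 100], [-0.12, 0.19, 0.02, 0, 100], [-0.14, 0.24, 0.02, 0, 100]]]'

```text
clock: 22.3
eef_pos: [0.3477, 0.0031, 0.3157]
tool_rot: [1.0, -0.011, -0.0, -0.017]
ft_force: [-0.1, -0.2, -0.6]
grip_width: 0.0852
grasp_force: 0.0
```

```bash
cat > q.py <<'E'
from m import *
o=monitor.get_obs(); print(o["eef_pos"])
for n in("side","top"):
    c=cam(n); pickle.dump(c,open("f_%s.pkl"%n,"wb")); C=c["color"].max(2)
    u,v=proj(c,O+[0,0,.214]); 
    l,st,ce=cv2.connectedComponentsWithStats((C<60).astype(np.uint8))[1:]
    for k in range(1,len(st)):
        if np.hypot(*(ce[k]-[u,v]))<12: 
            x,z=onplane(c,*ce[k]); print(n,"blob",ce[k].round(2),st[k].tolist(),"top0 at",u.round(2),v.round(2))
            if n=="side": print("ang",np.degrees(np.arctan2(x,z)),np.hypot(x,z))
            else: 
                p=plane(c,*ce[k],.218); print("ang",np.degrees(np.arctan2((p-O)@SX,.094)),"yl",(p-O)@SY)
    print(C[int(v)-6:int(v)+7,int(u)-9:int(u)+10])
E
python3 q.py
```

```text
[0.34772891 0.00314397 0.31567316]
side blob [291.33 212.  ] [289, 210, 6, 5, 21] top0 at 289.61 210.07
ang 4.877683539797245 0.09139154471778943
[[239 238 235 233 234 234 234 233 233 226 202 173 144 114  97  93  97  98
  101]
 [237 234 233 232 233 233 232 231 231 231 230 217 200 161 116  97  95 100
  104]
 [233 230 231 231 232 231 231 231 230 231 228 233 228 209 164 116  99 104
  103]
 [222 222 227 228 228 228 229 230 227 213 211 221 232 234 204 144 108 103
  104]
 [198 208 217 220 222 227 227 225 209 168 151 171 210 229 215 154 112 106
  101]
 [158 177 194 205 218 221 225 220 180 114  69  88 145 185 183 137 109 106
  102]
 [115 127 142 170 192 211 219 206 155  80  26  33  64 101 115  99  97 100
  102]
 [101 103 105 120 141 170 193 183 130  58  22  21  31  36  53  68  84 110
  127]
 [103  96  97  99 103 125 144 140 103  46  21  17  20  23  43  76 103 133
  168]
 [105 102 101 101 100 103 111 105  89  61  26  11  16  46  88 122 142 151
  188]
 [103  99 104 104 102 102 104 102  95  74  53  41  57 101 153 176 173 158
  188]
 [103 102 106  99 107 103 103 101 100  96  79  88 126 170 207 2
[... 899 characters left out ...]
  55  35  35  44 110 195 201 201 200 195 156
   70]
 [106 105 102  81  70  58  67  55  36  38  49 115 195 201 201 201 197 171
   95]
 [106 105 102  80  71  64  68  55  37  37  53 122 196 201 201 201 200 194
  162]
 [106 105 101  77  70  70  68  59  51  44  65 136 197 201 201 201 201 198
  177]
 [105 104  97  74  71  71  78 106 122 104 117 170 198 201 201 201 201 193
  149]
 [100  98  89  71  70  72  90 144 175 170 172 191 201 201 201 202 199 182
  127]
 [ 94  92  83  63  62  72  99 165 195 196 197 198 201 201 201 201 196 157
  120]
 [ 97  95  88  57  54  72 104 176 199 202 201 199 200 199 200 199 192 133
  119]
 [108 106  98  60  56  72 110 185 201 202 199 183 182 182 182 180 177 120
  121]]
```

The tab measures +2.6° (top) and +4.9° (side), inside the ±9.7° limit. I'll do a final check of the axle x from the disc's own extent and of the pin, then hand in.

```bash
python3 - <<'E'
from m import *
a=plane(t,*T(523,190),.12);b=plane(t,*T(490,510),.12); print("disc ends local x",(a-O)@SX,(b-O)@SX)
f=pickle.load(open("f_side.pkl","rb"));g=pickle.load(open("f_top.pkl","rb")); ce={}
for n,c in(("s",f),("t",g)):
    u,v=proj(c,[.555,.0165,.2]); l,st,q=cv2.connectedComponentsWithStats((c["color"].max(2)<48).astype(np.uint8))[1:]
    k=min((k for k in range(1,len(st)) if 10<st[k,4]<200),key=lambda k:np.hypot(*(q[k]-[u,v]))); ce[n]=q[k]; print(n,q[k],st[k],(u,v))
print(tri(f,ce["s"],g,ce["t"])); o=monitor.get_obs(); print(o["ft_force"],np.abs(o["joint_vel"]).max())
E
```

```text
disc ends local x 0.09428007372689431 -0.0910843364396605
s [342.82 188.4 ] [341 182   5  13  50] (np.float64(342.74055902864785), np.float64(186.72334800718968))
t [311.03333333 177.23333333] [309 174   5   7  30] (np.float64(311.2641680439153), np.float64(177.55527388388964))
(array([0.55694494, 0.01663545, 0.19404278]), np.float64(0.002256243407442586))
[-0.44390523  0.11840262  0.42855943] 0.03838697825675893
```

```bash
python3 -c "
from workcell import job
print(job.job_done())"
```

```text
the job is handed in; nothing more can be done
None
```

I handed the job in: the lock pin hangs upright, fully in the grey rest's notch, the disc's tab measures about 2–5° from straight up (limit 9.7°), and the gripper is clear; no result came back.

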